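Reset and relock the coffee grinder

ROBOT

A 6-joint arm with a two-finger parallel gripper is mounted at the origin on the work surface. World frame = base frame: x ahead of the robot, y to its left, z up, the work surface at z = 0. Lengths are in m, angles in rad, forces in N, time in s.
With the tool pointing down it reaches from about 0.325 to 0.9 m from the base axis. Payload 3.5 kg.
Tool frame: the origin (TCP) lies midway between the tips of the shut fingers; the grasp point (between the pads) lies 19 mm behind it; z points along the fingers, y is the line along which they close (so a half turn about z gives the same grasp; the last joint's range is limited). The gripper opens to 85 mm and grips with 20 to 120 N. Pads are 22 mm wide; open, the fingers measure 114 mm over their backs; the gripper's body (76 mm by 85 mm) begins 54 mm behind the grasp point. The pads swing forward as they close: fully open they stand 13 mm farther back than shut.
Start: joints at [-1.315, 0.276, -0.026, 1.268, 0, 1.467], TCP at [0.219, -0.585, 0.231] pointing down, gripper open.
Joint ranges: [-3.12, 3.12], [-0.85, 1.88], [-1.08, 1.24], [-1.95, 2.15], [-1.57, 1.53], [-3.14, 3.14]. Speed limits (rad/s): [2.57, 2.57, 3.14, 3.14, 3.14, 3.14].

INTERFACE

Orientations are given as a unit quaternion [x, y, z, w].
In Python, from plant import r gives the robot as it stands. The module is installed in compiled form; this text tells all that it offers.
- The arm moves only by the tool servo_tool, never from a script. Its argument "commands" is one flat list of numbers, 7 for each row, row after row: the turn, a rotation vector about the tool's x, y, z in rad, then the shift along the tool's x, y, z in cm, then the opening, from 0 (shut) to 1 (fully open). In form: [ax, ay, az, tx, ty, tz, hand, ax, ay, az, tx, ty, tz, hand, ...]. A call has exactly 5 rows; each row shifts and turns the commanded pose from where the row before left it, along the tool's axes as they then stand; what a row does not reach is not made up. A row lasts 1/8 s, in which the tool goes at most 62.5 mm and 10.7 degrees, less where a joint would pass 70% of its speed; a pose out of reach is approached as far as the arm can. A call with a gripper value outside its range is refused whole. The fingers move at their own pace and stop on an object; "newtons" is the grip in N (left out, the last holds). Time passes only in rows, so rows that do not move let the fingers close, or fill a call up. It gives the time, the measured TCP pose, the force, the opening and the grip force at its end, in the units of the state.
- r.state(): the state, without advancing time (a new reading comes with each control period).
- r.read_camera(name): name is "scene" or "top"; returns the picture (384x512x3 uint8, red, green, blue); there is no depth.
- r.camera_params(name): a dict with "vfov" (degrees; the focal length in pixels is half the picture's height over the tangent of half this angle, whatever the lens; pixels are square), "cx", "cy" (the principal point, pixels), "position" and "orientation" of the camera in the world. Camera axes: x right, y up, looking along -z (the intrinsics and any distortion apply to the point x, -y, -z); pixel columns grow to the right and rows downward; lengths in m; the calibration is good to about 2 mm. A picture is of the moment at which its call begins. camera_params takes no time and is no camera call.
- r.hand_in(): hands the job in; it is judged then, once.
Trained networks look in the newest picture that a camera, given by its name, has taken for a name from the list of things; names that differ only in an ending like _2 or _b are one class to them, and where a whole thing is asked for, a point or a joint stands for the part that bears it (a point fixed in the world has none). Each returns a list of dicts, best first, with "conf" (0 to 1); they miss things now and then, are a little off and sometimes report something else, mostly with a low value. They report only what shows in the picture. A call takes as long as a camera call.
- r.search_frame(label, camera): "bbox" ([left, top, right, bottom] in pixels, round what is visible of it).
- r.place_of(label, camera): "pixel" ([column, row] in pixels: a listed point, or the origin of a listed thing).
The state is a dict: "t": time; "q": joint angles; "joint_vel": joint speeds; "tau": joint torques, N m; "tool_pos": TCP position; "orientation": TCP orientation; "force": force on the tool from outside, world axes, zero at the start; "ft_torque": the same for the moment, N m; "grip_width": finger opening in m; "grasp_force": force on a finger pad.
Only numpy, scipy, OpenCV 4.12 (cv2) and the standard library are available. Lean on these libraries where they do the work, as an engineer would, in place of code of your own. Each camera call takes 0.05 s, during which the arm holds its last target. There are 200 camera calls.

TASK

The coffee grinder's hopper is off for cleaning, so change its grind setting: swing the blue-tipped lock nut lever well round anticlockwise to loosen the nut, turn the yellow pointer until it points at the red magnet, then swing the lever back clockwise until the nut is fully tight, leaving the pointer on the red magnet. Do not force the pointer round while the nut is tight, and do not disturb the other things on the counter.

Things in the scene. Friction and masses are not known exactly. Their poses are not given: they have to be found in the camera images.
- grinder: Fixed cream coffee grinder, 180 x 180 mm, steel deck 170 mm above the counter. Origin: underside centre; its z axis is the turning axis of dial and nut. Scale strip 76 mm in front (-x) of the axis; spout and cup rest, below 140 mm, reach 163 mm in front. On deck: black dial disc, radius 42, 172 to 185 mm high; above it metal lock nut, radius 36, 187 to 204 mm high.
- dial (a joint): Turn of the dial with the yellow pointer, rad: 0 = pointing straight to the grinder's front (-x), positive = anticlockwise from above, stops at -0.95 and 0.95. Turns with 3 to 5 N at the post and stays where left. It is only stiff, not blocked, under a tight nut: turning it while the nut reads under 0.36 counts as forcing it and fails.
- pointer_post (a point): Centre of the top of the yellow upright post on the pointer arm: 12 mm diameter, 58 mm from the turning axis, standing 184 to 214 mm above the counter; push it either way. The arm under it is 12 mm wide; its thin tip reaches 78 mm from the axis. The frame turns with the dial: its -x axis is where the pointer points.
- locknut (a joint): Turn of the lock nut, rad: 0 = fully tight (stop), positive = anticlockwise from above = loosened, stop at 1.1. Under 0.36 it counts as gripping the dial; well loosened is beyond 0.6. Starts within 0.08 of tight. Takes 4 to 7 N at the post either way and stays where left.
- lock_post (a point): Centre of the top of the blue upright post on the lock nut's steel lever: 13 mm diameter, 64 mm from the turning axis, standing 200 to 229 mm above the counter; push it either way. At nut reading q it lies at q - 0.5 rad (anticlockwise positive) from the grinder's +x, behind the axis. The lever under it is 12 mm wide, 191 to 200 mm high.
- red_magnet: Red round magnet, 16 mm diameter, 4 mm high, stuck on the scale strip (underside 171 mm above the counter), on the left or right half of the scale, 34 to 58 mm from the middle; origin: centre of its underside. The setting wanted.
- green_magnet: Green round magnet, same size, on the other half of the scale: another person's setting, not wanted.
- blender: Cream blender base, 170 x 170 mm, 180 mm high, black knob in front, fixed; origin: centre of the underside.
- jar: Detached glass blender jar, loose, 200 mm high, rim radius 63 mm, handle to 107 mm at its +y; origin: centre of the underside. Leave alone.
- hopper: Clear plastic bean hopper taken off the grinder, loose, 140 mm high, rim radius 75 mm; origin: centre of the underside. Leave alone.
- pot_lid: Aluminium pot lid, loose, radius 100 mm, 44 mm high with its knob; origin: centre of the underside. Leave alone.
- brush: Blue plastic cleaning brush, loose, lying along its x axis, about 200 mm long. Leave alone.
- mug: Blue mug, loose, 90 mm high, radius 40 mm, handle at its +y; origin: centre of the underside. Leave alone.
- canister: Amber glass coffee canister, loose, 130 mm high, radius 42 mm; origin: centre of the underside. Leave alone.

How it is judged:
On the way, in this order (a step that is already met when the one before it is completed fails the run):
1. the lock nut is loosened (reads over 0.6 rad) (value of joint locknut above 0.6 rad), for 0.1 s.
2. with the nut still loose, the pointer stands on the red magnet (its line passes within 6 mm of the magnet's centre) (value of joint locknut above 0.36 rad and y of red_magnet in the frame of pointer_post between -0.006 and 0.006 m), for 0.2 s.
At the end, for the whole second after the job is handed in: The lock nut is tight again (reads less than 0.12 rad) and the pointer's line passes within 6 mm of the red magnet's centre, both at rest (value of joint locknut below 0.12 rad and y of red_magnet in the frame of pointer_post between -0.006 and 0.006 m and velocity of joint dial between -0.05 and 0.05 rad/s and velocity of joint locknut between -0.05 and 0.05 rad/s); the robot touches nothing.
It fails at once if the pointer is forced round while the nut grips it (dial turning faster than 0.1 rad/s with the nut under 0.36 rad) (value of joint locknut below 0.36 rad and (velocity of joint dial above 0.1 rad/s or velocity of joint dial below -0.1 rad/s)).
It fails at once if a loose bystander (jar, hopper, pot lid, brush, mug, canister) is moved more than 30 mm (distance of any of jar, hopper, pot_lid, brush, mug, canister from where it was at the start of the episode above 0.03 m).
It also fails if it takes over 70 s, if anything falls off the work surface, if the arm or the gripper's body presses on something with over 40 N, if the wrist force passes 120 N, or if a joint passes its speed limit or range.

## Working session

There is one attempt and no reset: what is moved stays moved. The work goes in short steps, Python scripts to look and compute and a tool call to move; the robot and the scene stay as the last step left them, time stands still between calls to the robot, and variables do not carry over. Pictures are saved under pics/ and viewed, at most 10 in all, crops included, and the job is handed in when it is done.

Besides the shell and the picture viewer there is one more tool, called as name(argument=value, ...), one argument or row to a line, values as JSON. servo_tool: Moves the arm, as the interface text tells. Its arguments: {"type":"object","properties":{"commands":{"type":"array","items":{"type":"number"}},"newtons":{"type":"number"}},"required":["commands"]}

```bash
mkdir -p pics
cat > h.py <<'E'
import numpy as np,cv2
from scipy.spatial.transform import Rotation as R
from plant import r
def ray(cam,px):
    p=r.camera_params(cam);f=192/np.tan(np.radians(p['vfov'])/2)
    d=np.array([(px[0]-p['cx'])/f,-(px[1]-p['cy'])/f,-1.])
    return np.array(p['position']),R.from_quat(p['orientation']).apply(d)
def atz(cam,px,z):
    o,d=ray(cam,px);return o+d*(z-o[2])/d[2]
def save(cam,n):
    im=r.read_camera(cam);cv2.imwrite(f'pics/{n}.png',im[:,:,::-1]);return im
E
python3 - <<'E'
from h import *
for c in('scene','top'):
    save(c,c+'0');print(c,r.camera_params(c))
    for l,z in(('grinder',0),('pointer_post',.214),('lock_post',.229),('red_magnet',.171),('green_magnet',.171)):
        for q in r.place_of(l,c)[:2]: print(l,q,atz(c,q['pixel'],z).round(4))
print(r.state())
E
```

```text
scene {'vfov': 52.90887084416562, 'cx': 261.26257708814717, 'cy': 185.5925060009796, 'position': array([ 0.7152462 , -0.29481837,  1.27440923]), 'orientation': array([0.14470064, 0.05304607, 0.34335328, 0.92647524])}
pointer_post {'pixel': [270.2, 194.7], 'conf': 0.58} [ 0.5324 -0.041   0.214 ]
lock_post {'pixel': [308.0, 218.4], 'conf': 0.55} [ 0.6586 -0.0285  0.229 ]
red_magnet {'pixel': [276.6, 180.9], 'conf': 0.35} [0.5117 0.015  0.171 ]
green_magnet {'pixel': [263.7, 201.6], 'conf': 0.57} [ 0.5242 -0.0595  0.171 ]
top {'vfov': 43.67283408696168, 'cx': 257.9461746627143, 'cy': 192.4102206985899, 'position': array([ 0.18584457, -0.01141003,  1.78159667]), 'orientation': array([-0.0698621 ,  0.06704897,  0.70768343, -0.69986276])}
grinder {'pixel': [260.9, 179.2], 'conf': 0.76} [ 0.5869 -0.018   0.    ]
grinder {'pixel': [265.7, 177.0], 'conf': 0.26} [ 0.5953 -0.0364  0.    ]
pointer_post {'pixel': [265.4, 178.0], 'conf': 0.74} [ 0.5427 -0.0323  0.214 ]
lock_post {'pixel': [268.0, 148.0], 'conf': 0.9} [ 0.6426 -0.0423  0.229 ]
green_magnet {'pixel': [343.8, 221.6], 'conf': 0.59} [ 0.3982 -0.2959  0.171 ]
{'t': 0.6, 'q': array([-1.31540208e+00,  2.76366471e-01, -2.63949759e-02,  1.26798257e+00,
        2.17014597e-05,  1.46737660e+00]), 'joint_vel': array([0.00066289, 0.00067345, 0.00116443, 0.00036527, 0.0003406 ,
       0.00068809]), 'tau': array([-6.41546994e-04, -4.45170593e+01,  2.95370615e+01,  1.32809531e-03,
       -1.82040544e-04,  1.78072725e-06]), 'tool_pos': array([ 0.21946447, -0.58520909,  0.23133651]), 'orientation': array([9.83949686e-01, 1.78446109e-01, 1.28048868e-05, 2.52549287e-05]), 'force': array([0.57482831, 0.6280925 , 0.01849722]), 'ft_torque': array([ 0.01693526, -0.02733685,  0.01365797]), 'grasp_force': 0.0, 'grip_width': 0.0854578862743934}
```

Run:
```python
import cv2,numpy as np
a=cv2.imread('pics/scene0.png');b=cv2.imread('pics/top0.png')
cv2.imwrite('pics/crops.png',np.hstack([cv2.resize(a[140:260,215:335],(396,396),interpolation=2),cv2.resize(b[120:220,210:310],(396,396),interpolation=2)]))
```

```text
(no output)
```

View pics/scene0.png

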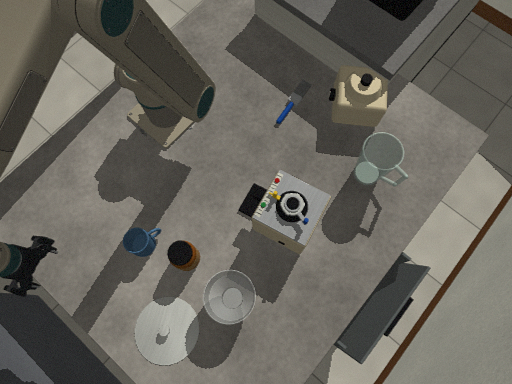

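View pics/top0.png

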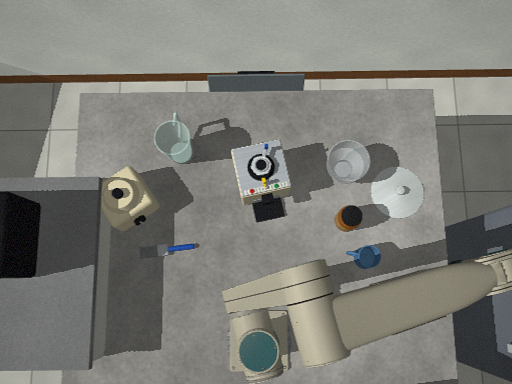

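View pics/crops.png

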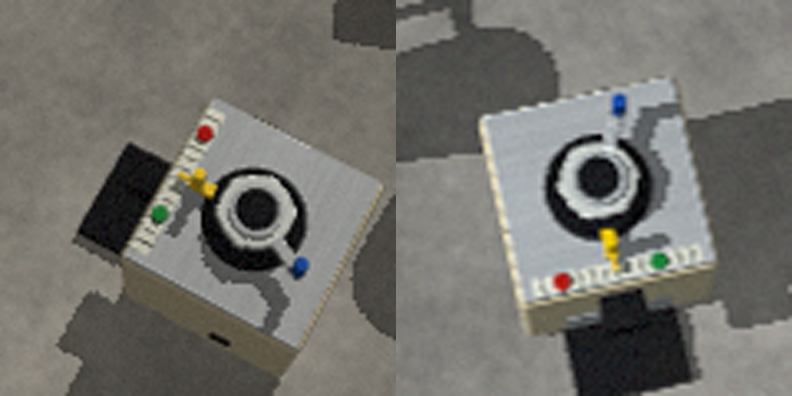

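```bash
cat > fit.py <<'E'
from h import *
from scipy.optimize import least_squares
def proj(cam,P,off):
    p=r.camera_params(cam);f=192/np.tan(np.radians(p['vfov'])/2)
    c=R.from_quat(p['orientation']).inv().apply(P-np.array(p['position']))
    return np.array([p['cx']-f*c[:,0]/c[:,2],p['cy']+f*c[:,1]/c[:,2]]).T+off
def model(v):
    x,y,w,yr,yg,d,n=v[:7]
    L=np.array([[-.09,.09,.17],[.09,.09,.17],[.09,-.09,.17],[-.09,-.09,.17],[-.076,yr,.175],[-.076,yg,.175],
      [-.058*np.cos(d),-.058*np.sin(d),.214],[.064*np.cos(n-.5),.064*np.sin(n-.5),.229],[0,0,.204]])
    return R.from_euler('z',w).apply(L)+[x,y,0]
s=lambda a,o,k:np.array(a)/k+o
S=s([[124,252],[213,99],[383,186],[298,347],[205,133],[160,214],[207,180],[302,264],[257,208]],[215,140],3.3)
# corner order front-left, back-left, back-right, front-right
S[:4]=s([[213,99],[383,186],[298,347],[124,252]],[215,140],3.3)
T=s([[126,305],[84,118],[277,77],[318,263],[166,281],[263,260],[213,235],[224,98],[201,178]],[210,120],3.96)
wt=np.array([1]*7+[1,.7])[:,None]
def res(v,full=False):
    P=model(v);a=proj('scene',P,v[7:9])-S;b=proj('top',P,v[9:11])-T
    if full: print(a.round(1).tolist(),'\n',b.round(1).tolist())
    return np.r_[(a*wt).ravel(),(b*wt).ravel(),v[7:11]/3]
o=least_squares(res,[.6,-.02,.2,.045,-.045,0,0]+[0]*4,loss='soft_l1')
print(o.x.round(4));res(o.x,True)
print(model(o.x).round(4))
E
python3 fit.py
```

```text
[ 0.595  -0.0132  0.2024  0.0481 -0.0382 -0.0065 -0.0116  0.1609  1.176
  1.2482  1.0692]
[[0.3, -2.3], [1.9, -1.2], [0.2, 2.8], [-1.8, 1.7], [0.3, 0.3], [0.0, 0.0], [-2.1, -1.6], [-0.0, 0.1], [0.3, 0.4]] 
 [[-1.1, 0.6], [-1.1, -1.7], [0.5, -1.9], [1.6, 0.2], [-0.2, -0.1], [-0.0, -0.1], [0.5, 1.1], [-0.2, 0.5], [0.0, -0.2]]
[[ 0.4888  0.0569  0.17  ]
 [ 0.6651  0.0931  0.17  ]
 [ 0.7013 -0.0833  0.17  ]
 [ 0.525  -0.1194  0.17  ]
 [ 0.5109  0.0187  0.175 ]
 [ 0.5283 -0.0659  0.175 ]
 [ 0.5382 -0.0245  0.214 ]
 [ 0.656  -0.0327  0.229 ]
 [ 0.595  -0.0132  0.204 ]]
```

servo_tool(
  commands=[0,0,-0.17,0,0,-2,0.35,0,0,-0.17,0,0,-2,0.35,0,0,-0.17,0,0,-2,0.35,0,0,-0.17,0,0,-2,0.35,0,0,-0.17,0,0,-2,0.35],
)

```text
t: 1.23
tool_pos: [0.2195, -0.5852, 0.332]
orientation: [0.821, 0.571, -0.0, 0.0]
force: [-0.3, -0.2, 1.0]
grip_width: 0.0302
grasp_force: 0.0
```

servo_tool(
  commands=[0,0,-0.17,0,0,0,0.35,0,0,-0.17,0,0,0,0.35,0,0,-0.17,0,0,0,0.35,0,0,-0.17,0,0,0,0.35,0,0,-0.17,0,0,0,0.35],
)

```text
t: 1.85
tool_pos: [0.2194, -0.5852, 0.3313]
orientation: [0.513, 0.858, 0.0, -0.0]
force: [-0.5, -0.1, -0.5]
grip_width: 0.0301
grasp_force: 0.0
```

servo_tool(
  commands=[0,0,-0.17,0,0,0,0.35,0,0,-0.17,0,0,0,0.35,0,0,-0.17,0,0,0,0.35,0,0,-0.17,0,0,0,0.35,0,0,-0.1,0,0,0,0.35],
)

```text
t: 2.48
tool_pos: [0.2194, -0.5852, 0.3313]
orientation: [0.149, 0.989, -0.0, -0.0]
force: [-0.6, -0.1, -0.5]
grip_width: 0.0295
grasp_force: 0.0
```

servo_tool(
  commands=[0,0,0,-1.7,4.37,0,0.4,0,0,0,-1.7,4.37,0,0.4,0,0,0,-1.7,4.37,0,0.4,0,0,0,-1.7,4.37,0,0.4,0,0,0,-1.7,4.37,0,0.4],
)

```text
t: 3.1
tool_pos: [0.3665, -0.4008, 0.3315]
orientation: [0.151, 0.989, -0.0, 0.0]
force: [0.5, 0.3, 0.3]
grip_width: 0.0343
grasp_force: 0.0
```

servo_tool(
  commands=[0,0,0,-1.7,4.37,0,0.4,0,0,0,-1.7,4.37,0,0.4,0,0,0,-1.7,4.37,0,0.4,0,0,0,-1.7,4.37,0,0.4,0,0,0,-1.7,4.37,0,0.4],
)

```text
t: 3.72
tool_pos: [0.5129, -0.2175, 0.3315]
orientation: [0.151, 0.989, -0.0, 0.0]
force: [-0.0, -0.5, -1.1]
grip_width: 0.0341
grasp_force: 0.0
```

servo_tool(
  commands=[0,0,0,-1.7,4.37,0,0.4,0,0,0,-1.7,4.37,0,0.4,0,0,0,-1.7,4.37,0,0.4,0,0,0,-1.7,4.37,0,0.4,0,0,0,-1.7,4.37,0,0.4],
)

```text
t: 4.35
tool_pos: [0.6592, -0.0343, 0.3314]
orientation: [0.151, 0.989, -0.0, 0.0]
force: [0.1, -0.7, -0.0]
grip_width: 0.0342
grasp_force: 0.0
```

Run:
```python
from h import *
s=r.state();print(s['tool_pos'],s['orientation'],s['q'])
a=save('scene','s1');b=save('top','t1')
cv2.imwrite('pics/c1.png',np.hstack([cv2.resize(a[140:260,215:335],(396,396),interpolation=2),cv2.resize(b[110:210,210:310],(396,396),interpolation=2)])[:,:,::-1])
```

```text
[ 0.65921254 -0.03426626  0.33144424] [ 1.50786752e-01  9.88566288e-01 -7.51257516e-05  2.09771619e-04] [-1.49735207e-01  3.10115846e-01  2.25824537e-01  1.48608572e+00
 -1.50934683e-04  1.52992920e-01]
```

View pics/c1.png

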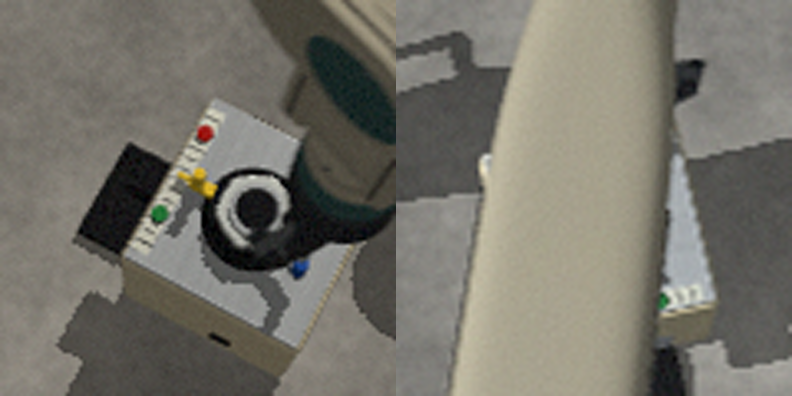

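servo_tool(
  commands=[0,0,0,0.3,-0.1,3,0.4,0,0,0,0,0,3,0.4,0,0,0,0,0,2.4,0.4,0,0,0,0,0,1,0.4,0,0,0,0,0,0,0.4],
)

```text
t: 5.08
tool_pos: [0.6546, -0.036, 0.2369]
orientation: [0.151, 0.989, -0.0, -0.001]
force: [-0.0, 0.3, 0.7]
grip_width: 0.0345
grasp_force: 0.0
```

servo_tool(
  commands=[0,0,0,0,0.2,0.8,0.4,0,0,0,0,0,0.8,0.4,0,0,0,0,0,0.7,0.4,0,0,0,0,0,0.6,0.4,0,0,0,0,0,0,0.4],
)

```text
t: 5.7
tool_pos: [0.6552, -0.0336, 0.2075]
orientation: [0.151, 0.989, -0.0, -0.001]
force: [-0.1, -0.1, -0.3]
grip_width: 0.0343
grasp_force: 0.0
```

servo_tool(
  commands=[0,0,-0.08,0.02,0.51,0,0.4,0,0,-0.08,0.02,0.51,0,0.4,0,0,-0.08,0.02,0.51,0,0.4,0,0,-0.08,0.02,0.51,0,0.4,0,0,-0.08,0.02,0.51,0,0.4],
)

```text
t: 6.32
tool_pos: [0.658, -0.0105, 0.2085]
orientation: [-0.049, 0.999, -0.002, -0.001]
force: [-1.7, -4.9, 1.1]
grip_width: 0.0342
grasp_force: 2.4
```

```bash
cat > w.py <<'E'
from h import *
s=r.state();p=s['tool_pos'];q=s['orientation'];c=np.array([.595,-.0132]);v=p[:2]-c
print('t',s['t'],'rad',np.hypot(*v).round(4),'psi',np.arctan2(v[1],v[0]).round(3),'phi',round(2*np.arctan2(q[1],q[0]),3),'F',s['force'].round(1),p.round(4))
E
python3 w.py
```

```text
t 6.325 rad 0.063 psi 0.043 phi 3.24 F [-1.7 -4.9  1.1] [ 0.658  -0.0105  0.2085]
```

servo_tool(
  commands=[0,0,-0.08,0.02,0.52,0,0.4,0,0,-0.08,0.02,0.52,0,0.4,0,0,-0.08,0.02,0.52,0,0.4,0,0,-0.08,0.02,0.52,0,0.4,0,0,-0.08,0.02,0.52,0,0.4],
)

```text
t: 6.95
tool_pos: [0.6509, 0.014, 0.2085]
orientation: [-0.247, 0.969, -0.002, -0.001]
force: [0.2, -4.6, 0.1]
grip_width: 0.0342
grasp_force: 2.3
```

servo_tool(
  commands=[0,0,-0.08,0.02,0.52,0,0.4,0,0,-0.08,0.02,0.52,0,0.4,0,0,-0.08,0.02,0.52,0,0.4,0,0,-0.04,0.02,0.4,0,0.4,0,0,0,0,0,0,0.4],
)

```text
t: 7.58
tool_pos: [0.6395, 0.0303, 0.2086]
orientation: [-0.378, 0.926, -0.002, -0.0]
force: [1.8, -5.4, -1.4]
grip_width: 0.0341
grasp_force: 2.2
```

```bash
python3 w.py
```

```text
t 7.575 rad 0.0623 psi 0.773 phi 3.917 F [ 1.8 -5.4 -1.4] [0.6395 0.0303 0.2086]
```

servo_tool(
  commands=[0,0,0,0,-0.8,0,0.4,0,0,0,0,0,-3,0.4,0,0,0.16,0,0,-3,0.4,0,0,0.16,0,0,-3,0.4,0,0,0.16,0,0,0,0.4],
)

```text
t: 8.2
tool_pos: [0.6467, 0.0265, 0.3022]
orientation: [-0.145, 0.989, 0.0, 0.003]
force: [-0.6, 1.0, 0.2]
grip_width: 0.0345
grasp_force: 0.0
```

```bash
python3 w.py
python3 - <<'E'
from h import *
a=save('scene','s2')
for l in('pointer_post','lock_post','red_magnet'):print(l,[(q['pixel'],q['conf']) for q in r.place_of(l,'scene')[:2]],[(q['bbox'],q['conf']) for q in r.search_frame(l,'scene')[:2]])
cv2.imwrite('pics/c2.png',cv2.resize(a[165:240,250:330],(800,600)[:1]+(750,),interpolation=0)[:600,:,::-1])
E
```

```text
t 8.2 rad 0.0652 psi 0.655 phi 3.434 F [-0.6  1.   0.2] [0.6467 0.0265 0.3022]
pointer_post [([271.1, 194.5], 0.77)] [([269.4, 193.0, 302.5, 219.8], 0.67), ([170.4, 239.7, 200.5, 268.6], 0.41)]
lock_post [] [([281.9, 195.9, 312.4, 216.0], 0.94)]
red_magnet [([278.4, 179.6], 0.41)] []
```

View pics/c2.png

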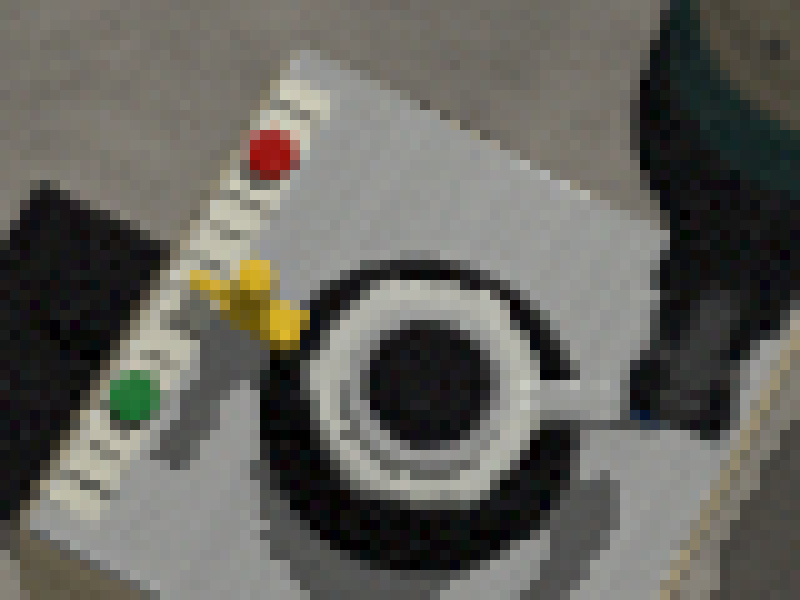

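```bash
sed -i 's/^wt=/S[6]=[274.8,191.7];S[4]=[276.9,180.2];S[5]=[263,204.3];H=.0855;T[6]=[264,178.8]\nwt=/; s/\.09,/.0855,/g; s/^print(model.*/for c in("scene","top"):\n    k=7 if c=="scene" else 9;off=o.x[k:k+2]\n    print(c,proj(c,model(o.x),off)[[4,6]].round(1).tolist())\nprint(model(o.x)[4:].round(4))/' fit.py; python3 fit.py
python3 - <<'E'
import cv2,numpy as np
im=cv2.imread('pics/top0.png').astype(int);b,g,r=im[...,0],im[...,1],im[...,2]
y,x=np.where((r>110)&(g>80)&(b<70));k=(x>240)&(x<290)&(y>150)&(y<200);print(list(zip(x[k],y[k])))
E
```

```text
[ 0.5946 -0.0158  0.203   0.0479 -0.038  -0.0293 -0.006   0.4965  0.2496
  0.553   1.1606]
[[0.5, -0.8], [-0.4, -1.0], [-0.8, 0.3], [-0.1, 0.7], [0.1, 0.1], [0.2, 0.2], [0.7, 0.5], [-0.3, -0.3], [-0.1, 0.1]] 
 [[-0.0, -0.8], [0.5, -0.5], [-0.5, -0.2], [0.1, -0.6], [-0.0, 0.1], [-0.0, 0.1], [0.0, 1.9], [-0.3, 0.7], [0.1, 0.0]]
scene [[277.0, 180.3], [275.5, 192.2]]
top [[251.9, 191.0], [264.0, 180.7]]
[[ 0.5105  0.0158  0.175 ]
 [ 0.5279 -0.0683  0.175 ]
 [ 0.5375 -0.0258  0.214 ]
 [ 0.6557 -0.0349  0.229 ]
 [ 0.5946 -0.0158  0.204 ]]
[(np.int64(261), np.int64(178)), (np.int64(262), np.int64(178)), (np.int64(263), np.int64(178)), (np.int64(264), np.int64(178)), (np.int64(261), np.int64(179)), (np.int64(262), np.int64(179)), (np.int64(263), np.int64(179)), (np.int64(264), np.int64(179)), (np.int64(265), np.int64(179)), (np.int64(262), np.int64(180)), (np.int64(263), np.int64(180)), (np.int64(264), np.int64(180)), (np.int64(265), np.int64(180)), (np.int64(263), np.int64(181)), (np.int64(264), np.int64(181)), (np.int64(265), np.int64(181)), (np.int64(263), np.int64(182)), (np.int64(264), np.int64(182)), (np.int64(265), np.int64(182)), (np.int64(263), np.int64(183)), (np.int64(264), np.int64(183)), (np.int64(265), np.int64(183)), (np.int64(263), np.int64(184)), (np.int64(264), np.int64(184)), (np.int64(265), np.int64(184)), (np.int64(264), np.int64(185)), (np.int64(265), np.int64(186))]
```

servo_tool(
  commands=[0,0,0,4,-0.6,0,0.4,0,0,0,4,-0.6,0,0.4,0,0,0,4,-0.6,0,0.4,0,0,0.12,0,0,3,0.4,0,0,0,0,0,2,0.4],
)

```text
t: 9.18
tool_pos: [0.5341, -0.0264, 0.2472]
orientation: [-0.088, 0.996, 0.0, -0.0]
force: [0.1, 0.2, -0.7]
grip_width: 0.0341
grasp_force: 0.0
```

```bash
sed -i 's/\.595,-\.0132/.5946,-.0158/' w.py; python3 w.py
```

```text
t 9.175 rad 0.0614 psi -2.968 phi 3.318 F [ 0.1  0.2 -0.7] [ 0.5341 -0.0264  0.2472]
```

servo_tool(
  commands=[0,0,0,-0.2,0,2,0.4,0,0,0,0,0,1.3,0.4,0,0,0,0,0,1,0.4,0,0,0,0,0,1,0.4,0,0,0,0,0,0,0.4],
)

```text
t: 9.8
tool_pos: [0.5366, -0.0258, 0.1946]
orientation: [-0.089, 0.996, 0.0, -0.001]
force: [0.2, 0.2, -0.6]
grip_width: 0.0341
grasp_force: 0.0
```

servo_tool(
  commands=[0,0,0,0,0,0,0.2,0,0,0,0,0,0,0.2,0,0,0.07,-0.01,0.4,0,0.2,0,0,0.07,-0.01,0.4,0,0.2,0,0,0.07,-0.01,0.4,0,0.2],
)

```text
t: 10.42
tool_pos: [0.5369, -0.0153, 0.1959]
orientation: [0.018, 1.0, -0.002, 0.001]
force: [1.5, -4.2, -0.5]
grip_width: 0.0171
grasp_force: 1.8
```

servo_tool(
  commands=[0,0,0.07,-0.01,0.4,0,0.2,0,0,0.07,-0.01,0.4,0,0.2,0,0,0.07,-0.01,0.4,0,0.2,0,0,0,0,0,0,0.2,0,0,0,0,0,0,0.2],
)

```text
t: 11.05
tool_pos: [0.5382, -0.0028, 0.1959]
orientation: [0.121, 0.993, -0.001, 0.001]
force: [0.1, -4.5, 0.5]
grip_width: 0.0169
grasp_force: 1.6
```

```bash
python3 w.py
```

```text
t 11.05 rad 0.0578 psi 2.915 phi 2.899 F [ 0.1 -4.5  0.5] [ 0.5382 -0.0028  0.1959]
```

servo_tool(
  commands=[0,0,0.06,-0.01,0.34,0,0.2,0,0,0.06,-0.01,0.34,0,0.2,0,0,0.06,-0.01,0.34,0,0.2,0,0,0,0,0,0,0.2,0,0,0,0,0,0,0.2],
)

```text
t: 11.68
tool_pos: [0.5411, 0.0074, 0.1956]
orientation: [0.209, 0.978, 0.0, 0.0]
force: [0.1, -2.3, 1.9]
grip_width: 0.0171
grasp_force: 1.2
```

```bash
python3 w.py
```

```text
t 11.675 rad 0.0583 psi 2.732 phi 2.72 F [ 0.1 -2.3  1.9] [0.5411 0.0074 0.1956]
```

servo_tool(
  commands=[0,0,0,0,-0.25,0,0.4,0,0,0,0,0,0,0.4,0,0,0,0,0,-3,0.4,0,0,0,0,0,-4,0.4,0,0,0,-3,0,-3,0.4],
)

```text
t: 12.3
tool_pos: [0.5664, -0.0061, 0.297]
orientation: [0.209, 0.978, 0.001, -0.0]
force: [1.2, 0.2, 0.7]
grip_width: 0.034
grasp_force: 0.0
```

servo_tool(
  commands=[0,0,-0.17,-4,0,0,0.4,0,0,-0.17,-4,0,0,0.4,0,0,-0.17,0,0,0,0.4,0,0,-0.17,0,0,0,0.4,0,0,-0.17,0,0,0,0.4],
)

```text
t: 12.92
tool_pos: [0.6424, -0.0331, 0.2946]
orientation: [-0.215, 0.977, 0.001, -0.0]
force: [0.4, 0.0, 0.2]
grip_width: 0.0341
grasp_force: 0.0
```

```bash
python3 w.py
python3 - <<'E'
from h import *
a=save('scene','s3')
cv2.imwrite('pics/c3.png',cv2.resize(a[165:225,250:330],(800,600),interpolation=0)[:,:,::-1])
E
```

```text
t 12.925 rad 0.0509 psi -0.347 phi 3.575 F [0.4 0.  0.2] [ 0.6424 -0.0331  0.2946]
```

View pics/c3.png

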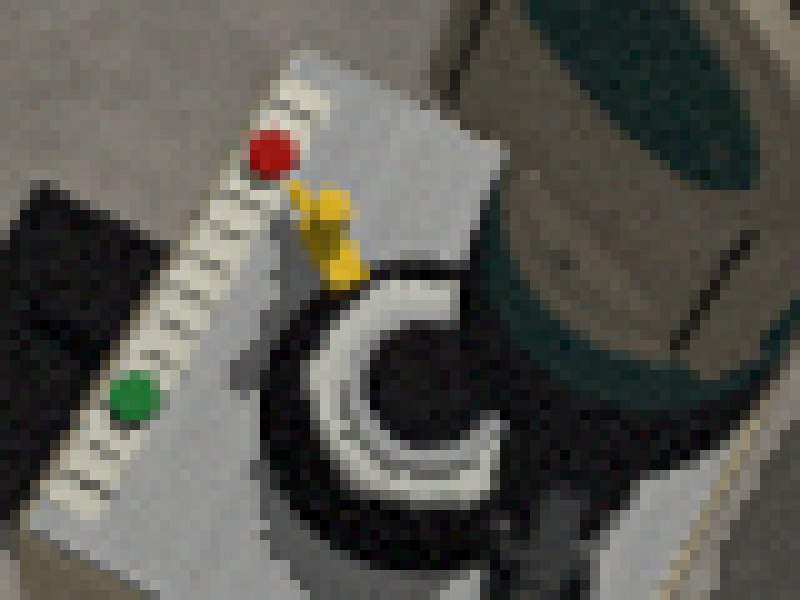

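```bash
cat >> fit.py <<'E'
print('---')
for d in(-.50,-.53,-.56,-.59,-.62):
    v=o.x.copy();v[5]=d;P=model(v)[6];u=np.array([v[0],v[1],0])+R.from_euler('z',v[2]).apply([-.078*np.cos(d),-.078*np.sin(d),.182])
    print(d,((proj('scene',np.array([P,u]),v[7:9])-[250,165]+.5)*10).round(0).tolist())
E
python3 fit.py|sed -n '/---/,$p'
python3 - <<'E'
import cv2,numpy as np
im=cv2.imread('pics/s3.png').astype(int)[165:225,250:330];b,g,r=im[...,0],im[...,1],im[...,2]
m=(r>120)&(g>90)&(b<90)
for y in range(60):
    x=np.where(m[y])[0]
    if len(x):print(y*10+5,x.min()*10,x.max()*10+10)
E
```

```text
---
-0.5 [[324.0, 213.0], [282.0, 191.0]]
-0.53 [[329.0, 210.0], [288.0, 188.0]]
-0.56 [[334.0, 207.0], [295.0, 184.0]]
-0.59 [[340.0, 204.0], [302.0, 180.0]]
-0.62 [[345.0, 202.0], [309.0, 177.0]]
135 280 290
185 290 300
195 290 340
205 290 350
215 300 350
225 300 310
235 340 350
245 340 350
255 330 360
265 320 370
275 320 370
285 330 350
```

servo_tool(
  commands=[0,0,0,-1.4,2.4,0,0.4,0,0,0,-1.3,2.4,0,0.4,0,0,-0.1,0,0,2,0.4,0,0,-0.1,0,0,2,0.4,0,0,0,0,0,0,0.4],
)

```text
t: 13.6
tool_pos: [0.6456, 0.0219, 0.253]
orientation: [-0.307, 0.952, 0.001, -0.002]
force: [-0.3, -0.2, -0.4]
grip_width: 0.0344
grasp_force: 0.0
```

```bash
python3 w.py
```

```text
t 13.6 rad 0.0634 psi 0.636 phi 3.766 F [-0.3 -0.2 -0.4] [0.6456 0.0219 0.253 ]
```

servo_tool(
  commands=[0,0,0,0,0,1.5,0.4,0,0,0,0,0,1,0.4,0,0,0,0,0,1,0.4,0,0,0,0,0,0.9,0.4,0,0,0,0,0,0,0.4],
)

```text
t: 14.22
tool_pos: [0.6465, 0.0214, 0.2101]
orientation: [-0.308, 0.951, 0.0, -0.001]
force: [0.1, -0.3, 0.9]
grip_width: 0.0344
grasp_force: 0.0
```

servo_tool(
  commands=[0,0,0.07,0,-0.45,0,0.4,0,0,0.07,0,-0.45,0,0.4,0,0,0.07,0,-0.45,0,0.4,0,0,0.07,0,-0.45,0,0.4,0,0,0.07,0,-0.45,0,0.4],
)

```text
t: 14.85
tool_pos: [0.6564, 0.0032, 0.2117]
orientation: [-0.137, 0.991, 0.002, -0.001]
force: [-3.2, 3.3, 1.0]
grip_width: 0.0343
grasp_force: 2.3
```

servo_tool(
  commands=[0,0,0.06,0,-0.38,0,0.4,0,0,0.06,0,-0.38,0,0.4,0,0,0.06,0,-0.38,0,0.4,0,0,0.06,0,-0.38,0,0.4,0,0,0.06,0,-0.38,0,0.4],
)

```text
t: 15.48
tool_pos: [0.6594, -0.0152, 0.2116]
orientation: [0.012, 1.0, 0.002, -0.001]
force: [-3.8, 4.9, 1.8]
grip_width: 0.034
grasp_force: 2.2
```

```bash
python3 w.py
```

```text
t 15.475 rad 0.0648 psi 0.009 phi 3.118 F [-3.8  4.9  1.8] [ 0.6594 -0.0152  0.2116]
```

servo_tool(
  commands=[0,0,0.04,0,-0.25,0,0.4,0,0,0.04,0,-0.25,0,0.4,0,0,0.03,0,-0.2,0,0.4,0,0,0.03,0,-0.2,0,0.4,0,0,0.03,0,-0.2,0,0.4],
)

```text
t: 16.1
tool_pos: [0.6587, -0.0259, 0.2116]
orientation: [0.096, 0.995, 0.002, -0.001]
force: [-2.7, 5.5, 0.9]
grip_width: 0.0344
grasp_force: 2.1
```

```bash
python3 w.py
cat > ptr.py <<'E'
from h import *
import sys
im=save('scene',sys.argv[1]).astype(int)[165:225,250:330];r_,g,b=im[...,0],im[...,1],im[...,2]
m=(r_>120)&(g>90)&(b<90)&(np.arange(60)[:,None]>16)
y,x=np.where(m);print(x.mean(),y.mean(),m.sum())
E
python3 ptr.py s4; python3 -c "
import cv2,numpy as np
im=cv2.imread('pics/s3.png')[...,::-1].astype(int)[165:225,250:330];m=(im[...,0]>120)&(im[...,1]>90)&(im[...,2]<90)&(np.arange(60)[:,None]>16);y,x=np.where(m);print(x.mean(),y.mean(),m.sum())"
```

```text
t 16.1 rad 0.0649 psi -0.157 phi 2.949 F [-2.7  5.5  0.9] [ 0.6587 -0.0259  0.2116]
32.638888888888886 23.055555555555557 36
32.61764705882353 23.058823529411764 34
```

servo_tool(
  commands=[0,0,0.04,0,-0.26,0,0.4,0,0,0.04,0,-0.26,0,0.4,0,0,0.04,0,-0.26,0,0.4,0,0,0.04,0,-0.26,0,0.4,0,0,0.04,0,-0.26,0,0.4],
)

```text
t: 16.77
tool_pos: [0.6556, -0.0385, 0.2115]
orientation: [0.195, 0.981, 0.002, -0.001]
force: [-1.4, 5.3, 0.7]
grip_width: 0.0344
grasp_force: 2.1
```

servo_tool(
  commands=[0,0,0.03,0,-0.2,0,0.4,0,0,0.03,0,-0.2,0,0.4,0,0,0,0,0,0,0.4,0,0,0,0,0,0,0.4,0,0,0,0,0,0,0.4],
)

```text
t: 17.4
tool_pos: [0.6544, -0.0426, 0.2115]
orientation: [0.224, 0.975, 0.002, -0.0]
force: [-1.3, 4.4, 0.0]
grip_width: 0.034
grasp_force: 2.0
```

```bash
python3 w.py; python3 ptr.py s5
```

```text
t 17.4 rad 0.0655 psi -0.421 phi 2.69 F [-1.3  4.4  0. ] [ 0.6544 -0.0426  0.2115]
32.638888888888886 23.055555555555557 36
```

Not at the stop yet (force still friction level); push on in small steps.

servo_tool(
  commands=[0,0,0.02,0,-0.15,0,0.4,0,0,0.02,0,-0.15,0,0.4,0,0,0,0,0,0,0.4,0,0,0,0,0,0,0.4,0,0,0,0,0,0,0.4],
)

```text
t: 18.08
tool_pos: [0.6532, -0.0452, 0.2115]
orientation: [0.243, 0.97, 0.002, -0.0]
force: [-1.3, 4.9, 0.5]
grip_width: 0.0342
grasp_force: 2.2
```

servo_tool(
  commands=[0,0,0.02,0,-0.15,0,0.4,0,0,0.02,0,-0.15,0,0.4,0,0,0,0,0,0,0.4,0,0,0,0,0,0,0.4,0,0,0,0,0,0,0.4],
)

```text
t: 18.7
tool_pos: [0.6525, -0.0451, 0.2114]
orientation: [0.262, 0.965, 0.005, -0.0]
force: [1.8, 11.6, -0.5]
grip_width: 0.0344
grasp_force: 5.3
```

servo_tool(
  commands=[0,0,0,0,0.7,0,0.4,0,0,0,0,0.5,0,0.4,0,0,0,0,0,-3,0.4,0,0,0,0,0,-4,0.4,0,0,0,0,0,-4,0.4],
)

```text
t: 19.32
tool_pos: [0.658, -0.0398, 0.3225]
orientation: [0.263, 0.965, -0.001, 0.0]
force: [0.0, -0.4, 0.6]
grip_width: 0.0342
grasp_force: 0.0
```

servo_tool(
  commands=[0,0,0,0,-5,0,0.4,0,0,0,0,-5,0,0.4,0,0,0,0,-5,0,0.4,0,0,0,0,-5,0,0.4,0,0,0,0,0,0,0.4],
)

```text
t: 19.95
tool_pos: [0.5549, -0.2146, 0.3218]
orientation: [0.266, 0.964, -0.001, 0.0]
force: [0.7, 0.4, 0.3]
grip_width: 0.0343
grasp_force: 0.0
```

```bash
python3 w.py; python3 ptr.py s6;python3 - <<'E'
import cv2,numpy as np
cv2.imwrite('pics/c6.png',np.hstack([cv2.resize(cv2.imread(f'pics/{n}.png')[170:230,255:315],(400,400),interpolation=0) for n in('scene0','s6')]))
E
```

```text
t 19.95 rad 0.2028 psi -1.768 phi 2.604 F [0.7 0.4 0.3] [ 0.5549 -0.2146  0.3218]
32.513513513513516 22.89189189189189 37
```

View pics/c6.png

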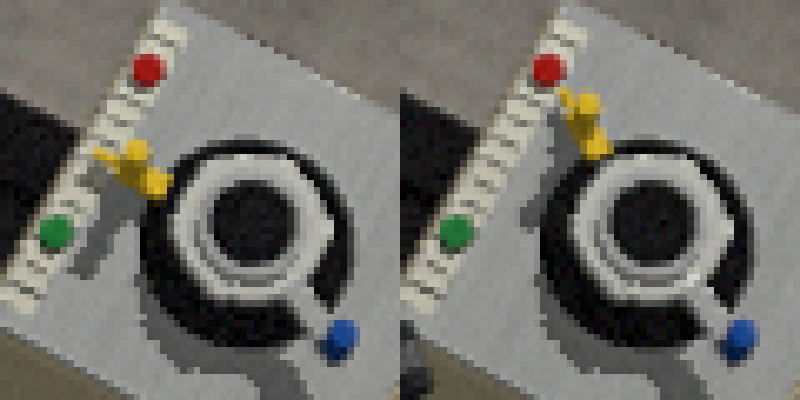

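The pictures before and after (left and right) show the blue post back at its starting place, about (340,340) in each panel, so the nut is tight. The yellow pointer's tip at (565,95) lines up with the red magnet at (548,70).

```bash
python3 -c "
from plant import r
print(r.hand_in())"
```

```text
the job is handed in; nothing more can be done
None
```

I handed the job in at about 20 s of the 70 s allowed, with the yellow pointer on the red magnet and the lock nut tight against its stop; the camera agrees, but the hand-in gave no verdict.

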